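Click a spare relay into the pump switch panel and switch its channel on

ROBOT

A 7-joint arm with a two-finger parallel gripper is mounted at the origin on the work surface. World frame = base frame: x ahead of the robot, y to its left, z up, the work surface at z = 0. Lengths are in m, angles in rad, forces in N, time in s.
With the tool pointing down it reaches from about 0.4 to 0.75 m from the base axis. Payload 19.5 kg.
Tool frame: the origin (TCP) lies at the very end of the fingers, on their centre line; the grasp point (between the pads) lies 19 mm behind it; z points along the fingers, y is the line along which they close (so a half turn about z gives the same grasp; the last joint's range is limited). The gripper opens to 85 mm and grips with 20 to 120 N. Pads are 22 mm wide; open, the fingers measure 114 mm over their backs; the gripper's body (76 mm by 85 mm) begins 54 mm behind the grasp point. The pads swing forward as they close: fully open they stand 13 mm farther back than shut.
Start: joints at [-1.292, 0.707, -0.028, 1.485, 0.022, 0.951, -0.075], TCP at [0.181, 0.546, 0.231] pointing down, gripper open.
Joint ranges: [-2.71, 2.71], [-0.32, 2.16], [-1.57, 1.52], [0, 2.45], [-1.46, 4.6], [0, 2.02], [-2.83, 2.83]. Speed limits (rad/s): [1.89, 1.89, 2.57, 2.57, 3.01, 3.01, 3.01].

INTERFACE

Orientations are given as a unit quaternion [w, x, y, z].
In Python, from plant import robot gives the robot as it stands.
- The arm moves only by the shell command python3 -m creep 'ROWS' [FORCE]. ROWS is JSON, one flat list of numbers, 7 for each row, row after row: the finger opening in mm, from 0 to 85.4, then the shift along the tool's x, y, z in mm, then the turn, a rotation vector about the tool's x, y, z in degrees. A call has 1 to 10 rows; each row is the pose to reach, as a shift and turn from the pose commanded when the call began, along the tool's axes at that moment; what a row does not reach only later rows make up. A row lasts 1/8 s, in which the tool goes at most 62.5 mm and 10.7 degrees, less where a joint would pass 70% of its speed; a pose out of reach is approached as far as the arm can. A call with a gripper value outside its range is refused whole. The fingers move at their own pace and stop on an object; FORCE is the grip in N (left out, the last holds). Time passes only in rows, so rows that repeat a pose let the fingers close. It gives the time, the measured TCP pose, the force, the opening and the grip force at its end, in the units of the state.
- robot.read_state(): the state, without advancing time (a new reading comes with each control period).
- robot.read_camera(name): name is "scene" or "top" or "wrist"; returns a dict with "frame" (400x640x3 uint8, blue, green, red), "mtx" (3x3 intrinsics, pixels), "origin" and "attitude" of the camera in the world; the wrist camera has in their place "tool_from_camera" (4x4, takes a point from camera to tool coordinates, whose origin is the TCP and whose axes are the flange's). Camera axes: x right, y up, looking along -z (the intrinsics and any distortion apply to the point x, -y, -z); pixel columns grow to the right and rows downward; lengths in m; the calibration is good to about 2 mm. A picture is of the moment at which its call begins: read the wrist's pose just before it. There is no depth.
- robot.job_done(): hands the job in; it is judged then, once.
The state is a dict: "t": time; "joint_pos": joint angles; "joint_velocities": joint speeds; "effort": joint torques, N m; "position": TCP position; "eef_rot": TCP orientation; "contact_force": force on the tool from outside, world axes, zero at the start; "ft_torque": the same for the moment, N m; "gripper_width": finger opening in m; "finger_force": force on a finger pad.
Only numpy, scipy, OpenCV 4.12 (cv2) and the standard library are available. Lean on these libraries where they do the work, as an engineer would, in place of code of your own. Each camera call takes 0.05 s, during which the arm holds its last target. There are 200 camera calls.

TASK

Fit the spare plug-in relay into the empty socket of the aluminium switch panel: press it straight down, firmly but without forcing it, until it is fully home and the socket's sprung clip has clicked over its base. Then let go and switch that channel on by pushing the toggle in front of that socket all the way over, towards the socket. Leave the other two switches, which are on, and everything else on the shelf as they are.

Things in the scene. Friction and masses are not known exactly. Their poses are not given: they have to be found in the camera images.
- relay_center (a point): Centre (half-way up) of the spare relay: loose, upright, 85 g, 74 mm tall, standing left or right of the panel. Clear cover with a coil inside, 36 (its x) by 28 mm (y), 40 mm tall, to be grasped across y. Below it a black base flange 46 by 28 mm, 12 mm thick, 5 mm beyond the cover at both x ends; the flange's underside is 15 mm below this point. Fits either way round.
- relay_foot (a point): Centre of the underside of the relay's spigot, 37 mm below its centre. The black spigot under the flange is 25 (x) by 19 mm (y) and 22 mm long; its lowest 6 mm taper by 2 mm a side.
- channel_a: The channel plate with the empty socket, fixed, in any of the three places side by side on the panel. Origin in the middle of its underside, on the panel's top, 30 mm above the shelf; x from toggle to socket (about away from the robot), y left, z up. Plate 176 by 72 mm, 2 mm thick; socket 68 (x) by 44 mm, its centre at x = +35 mm; toggle at x = -55 mm.
- socket_mouth (a point): Centre of the empty socket's hole at the mean height of its mouth (top of the black contact block), 34 mm above the channel's origin. Hole 27.5 (x) by 21.5 mm (y), 21 mm deep. Fully home the spigot stands on its hard bottom, the relay's centre 16 mm above the mouth. The block with its clip is height-adjustable: within 7 mm above or below this point, not measured: feel for home. Over 30 N cracks the bottom.
- clip (a joint): Sprung clip at the +x end of the empty socket, hinged on the contact block, in rad: 0 at rest, grows outwards. Its ramped nose starts 14.5 mm above the mouth, 3 mm over the flange's end; its top 37 mm above the mouth. The relay's flange meets it 17 to 22 mm before home, pushes it to about 0.13 rad (3 to 8 N), and within the last 1.5 mm it clicks back to 0 over the flange.
- toggle_a (a joint): Toggle switch of the channel with the empty socket, in rad: 0 off (bat leans 0.4 rad away from the socket, towards the robot), 0.8 on (leans 0.4 rad towards the socket). It stays where it is left; about 2 to 3 N at its end moves it.
- toggle_pivot (a point): Pivot of that toggle, fixed on the channel plate, 10 mm above its origin and 90 mm in front of the socket's centre. The steel bat is 6 mm thick with an 8.4 mm ball at its end, 22 mm from the pivot.
- toggle_b (a joint): Toggle of a channel whose relay is already fitted: same size, 0.8 is on. Leave it on.
- toggle_c (a joint): Toggle of the other channel whose relay is already fitted: same size, 0.8 is on. Leave it on.
- panel: Aluminium chassis 190 mm (x) by 270 mm (y) by 30 mm tall, fixed; origin in the middle of its underside. It carries the three channels at y = -80, 0 and +80 mm, with the same axes. The two fitted relays stand 87 mm above its top.
- jar: Closed glass jar, 54 mm across, 62 mm tall, loose; origin under its centre. Bystander.
- cone: Clear plastic feeding cone, 84 mm across, 60 mm tall, standing rim down; origin under its centre. Bystander.
- suction_cup: Black suction cup, 42 mm across, 24 mm tall; origin under its centre. Bystander.
- driftwood: Ceramic driftwood replica, about 170 mm long (its x) by 110 mm, 85 mm tall; origin under its middle. Bystander.
- screwdriver: Screwdriver lying along its x, 160 mm long. Bystander.
- food_tin: Round food tin, 60 mm across, 75 mm tall; origin under its centre. Bystander.
- glass_magnet: Black glass-cleaning magnet with a grey handle, 70 by 36 mm, 34 mm tall; origin under its centre. Bystander.
There are look-alikes about, which are no part of the job. Leave any red look-alike of the part that bears relay_center alone.

How it is judged:
By the outcome, as a careful person would: the job done as asked, in the order asked, and still so for the second after the job is handed in, with the robot touching nothing.
It also fails if it takes over 48 s, if anything falls off the work surface, if the arm or the gripper's body presses on something with over 40 N, if the wrist force passes 120 N, or if a joint passes its speed limit or range.

## Working session

There is one attempt and no reset: what is moved stays moved. The work goes in short steps, Python scripts to look and compute and a shell command to move; the robot and the scene stay as the last step left them, time stands still between calls to the robot, and variables do not carry over. Pictures are saved under pics/ and viewed, at most 10 in all, crops included, and the job is handed in when it is done.

```bash
ls; mkdir -p pics
python3 - <<'E'
from plant import robot
import cv2,numpy as np
s=robot.read_state();print({k:np.round(v,3).tolist() for k,v in s.items()})
for n in["scene","top"]:
    c=robot.read_camera(n);cv2.imwrite(f"pics/{n}0.png",c["frame"]);print(n,[np.round(c[k],4).tolist() for k in c if k!="frame"],list(c))
    np.savez(f"{n}0.npz",**c)
c=robot.read_camera("wrist");print([np.round(c[k],4).tolist() for k in c if k!="frame"])
E
```

```text
pics
{'t': 0.0, 'joint_pos': [-1.292, 0.707, -0.028, 1.485, 0.022, 0.951, -0.075], 'joint_velocities': [-0.001, -0.0, 0.001, -0.002, -0.001, 0.001, -0.003], 'effort': [-0.001, -88.318, 1.234, -23.617, 0.017, 0.006, -0.0], 'position': [0.181, 0.545, 0.231], 'eef_rot': [-0.0, 0.16, 0.987, -0.001], 'contact_force': [0.132, 0.41, -0.282], 'ft_torque': [0.005, 0.024, -0.007], 'finger_force': 0.0, 'gripper_width': 0.086}
scene [[[370.5562, 0.0, 321.2536], [0.0, 370.5562, 200.882], [0.0, 0.0, 1.0]], [1.2863, 0.4649, 0.7446], [0.4656, 0.2241, 0.3789, 0.7677]] ['frame', 'mtx', 'origin', 'attitude']
top [[[446.7042, 0.0, 318.4267], [0.0, 446.7042, 202.6879], [0.0, 0.0, 1.0]], [0.3022, 0.0544, 1.1909], [-0.6978, -0.0715, 0.0667, 0.7096]] ['frame', 'mtx', 'origin', 'attitude']
[[[307.7684, 0.0, 320.6408], [0.0, 307.7684, 203.2893], [0.0, 0.0, 1.0]], [[-0.0009, 0.949, 0.3153, 0.0811], [1.0, 0.0009, 0.0002, -0.0008], [-0.0, 0.3153, -0.949, -0.1421], [0.0, 0.0, 0.0, 1.0]]]
```

View pics/top0.png

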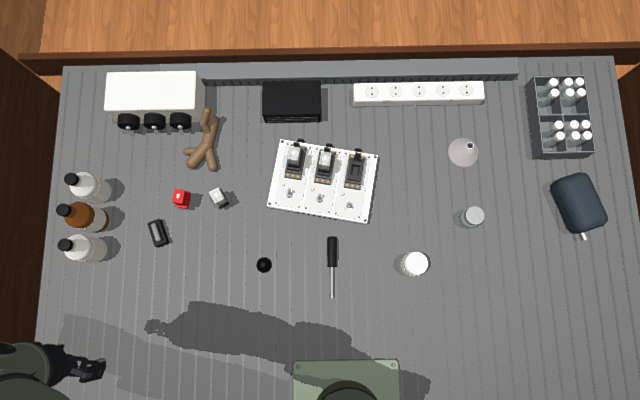

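View pics/scene0.png

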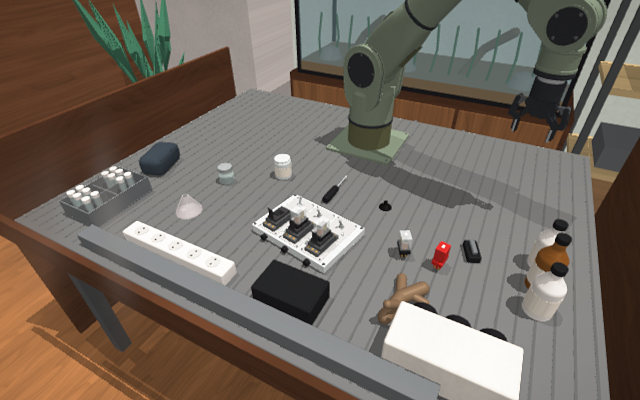

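Candidates for the spare relay in the top view are the clear one at (219,197), the red look-alike at (181,198), and the fitted relays at (295,160) and (325,165). I choose (219,197). The empty socket is the right-hand one at (354,170), with its toggle near (349,205). Next is one close crop of both views.

```bash
cat > h.py <<'E'
import numpy as np,cv2
from scipy.spatial.transform import Rotation as R
def q(a): return R.from_quat([a[1],a[2],a[3],a[0]])
def ray(c,u,v):
    K=c["mtx"]; d=np.array([(u-K[0,2])/K[0,0],-(v-K[1,2])/K[1,1],-1.]); return q(c["attitude"]).apply(d)
def plane(c,u,v,z):
    d=ray(c,u,v); o=np.array(c["origin"]); return o+d*(z-o[2])/d[2]
def two(c1,p1,c2,p2):
    a,b=ray(c1,*p1),ray(c2,*p2); o1,o2=np.array(c1["origin"]),np.array(c2["origin"])
    s=np.linalg.lstsq(np.c_[a,-b],o2-o1,rcond=None)[0]; x,y=o1+s[0]*a,o2+s[1]*b
    return (x+y)/2,np.linalg.norm(x-y)
def proj(c,p):
    x=q(c["attitude"]).inv().apply(np.array(p)-c["origin"]); K=c["mtx"]
    return K[0,0]*x[0]/-x[2]+K[0,2], K[1,1]*-x[1]/-x[2]+K[1,2]
def wrist(robot):
    s=robot.read_state(); c=robot.read_camera("wrist"); c=dict(c)
    T=np.array(c["tool_from_camera"]); r=q(s["eef_rot"])
    c["origin"]=np.array(s["position"])+r.apply(T[:3,3]); a=(r*R.from_matrix(T[:3,:3])).as_quat()
    c["attitude"]=np.array([a[3],a[0],a[1],a[2]]); return c,s
E
python3 - <<'E'
import numpy as np,cv2
t=cv2.imread("pics/top0.png");s=cv2.imread("pics/scene0.png")
f=lambda im,x,y,w,h,k:cv2.resize(im[y:y+h,x:x+w],None,fx=k,fy=k,interpolation=cv2.INTER_CUBIC)
a=f(t,260,130,130,100,3);b=f(t,160,170,80,60,5);c=f(s,245,185,130,90,3);d=f(s,380,215,80,60,5)
W=np.zeros((600,800,3),np.uint8)
for im,(x,y) in((a,(0,0)),(b,(400,0)),(c,(0,305)),(d,(400,300))):W[y:y+im.shape[0],x:x+im.shape[1]]=im[:600-y]
cv2.imwrite("pics/crop1.png",W)
E
```

```text
(no output)
```

View pics/crop1.png

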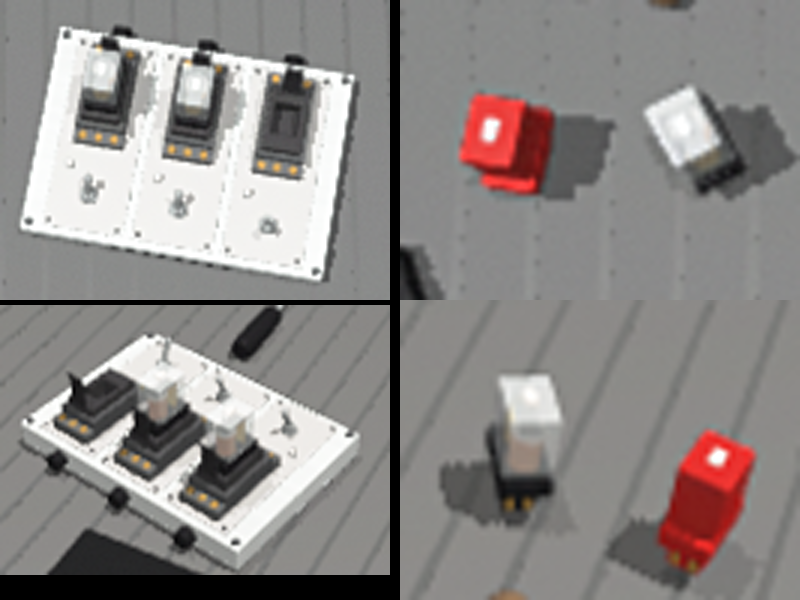

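Run:
```python
from h import *
t=dict(np.load("top0.npz"));s=dict(np.load("scene0.npz"))
C=[plane(t,*p,.03) for p in[(281,139.3),(379,154.3),(366,223.3),(267.3,206)]]
for p in C:print("corner",p.round(3))
print("sides",[np.linalg.norm(C[i]-C[(i+1)%4]).round(3) for i in range(4)],"panel",np.mean(C,0).round(4))
dx=C[0]-C[3]+C[1]-C[2];dy=C[0]-C[1]+C[3]-C[2]
print("yaw",np.degrees(np.arctan2(dx[1],dx[0])),np.degrees(np.arctan2(-dy[0],dy[1])))
print("relay top",two(t,(216.6,195.4),s,(406,233)))
print("socket",two(t,(355,170.7),s,(277.7,212.7)),plane(t,355,170.7,.064))
P=[plane(t,160+(a-400)/5,170+b/5,.074) for a,b in[(645,112),(695,85),(728,135),(675,165)]]
d=P[3]-P[0]+P[2]-P[1];print([np.linalg.norm(P[i]-P[(i+1)%4]).round(3) for i in range(4)],"ryaw",np.degrees(np.arctan2(d[1],d[0])))
```

```text
corner [0.711 0.16  0.03 ]
corner [ 0.663 -0.105  0.03 ]
corner [ 0.475 -0.063  0.03 ]
corner [0.526 0.196 0.03 ]
sides [np.float64(0.269), np.float64(0.192), np.float64(0.264), np.float64(0.188)] panel [0.5937 0.0467 0.03  ]
yaw -11.867493474894625 -10.615266268451355
relay top (array([0.54668569, 0.3209622 , 0.07637677]), np.float64(0.0014682959513728161))
socket (array([ 0.61168352, -0.03842503,  0.05767082]), np.float64(0.003386435529951825)) [ 0.60910148 -0.03641584  0.064     ]
[np.float64(0.029), np.float64(0.032), np.float64(0.031), np.float64(0.032)] ryaw -148.1880858002703
```

Checks pass: the relay top is at z=0.076 (74 mm expected), the panel sides are 190x267 mm, and the mouth is at about 0.06. Relay yaw is about 32°. I'll go above the relay.

```bash
python3 -m creep '[85,-52,-12,8,0,0,-6, 85,-104,-24,15,0,0,-12, 85,-156,-36,23,0,0,-18, 85,-208,-48,30,0,0,-25, 85,-260,-60,38,0,0,-31, 85,-312,-72,46,0,0,-37, 85,-364,-84,53,0,0,-44, 85,-418,-97,61,0,0,-50, 85,-418,-97,61,0,0,-50, 85,-418,-97,61,0,0,-50]' 60
python3 - <<'E'
from h import *
from plant import robot
c,s=wrist(robot);cv2.imwrite("pics/w1.png",c["frame"]);np.savez("w1.npz",**{k:v for k,v in c.items()})
print(s["t"],s["position"],s["eef_rot"],s["gripper_width"])
print("expected top centre px",proj(c,[.547,.321,.074]))
E
```

```text
t: 1.4
position: [0.5469, 0.322, 0.17]
eef_rot: [-0.0, -0.272, 0.962, 0.0]
contact_force: [-0.8, 0.6, -0.0]
gripper_width: 0.0853
finger_force: 0.0
1.4 [0.54694072 0.32201745 0.17003225] [-3.94958741e-04 -2.72268508e-01  9.62221219e-01  1.71230210e-04] 0.08527449124021691
expected top centre px (np.float64(320.10247425333256), np.float64(205.7290333886792))
```

View pics/w1.png

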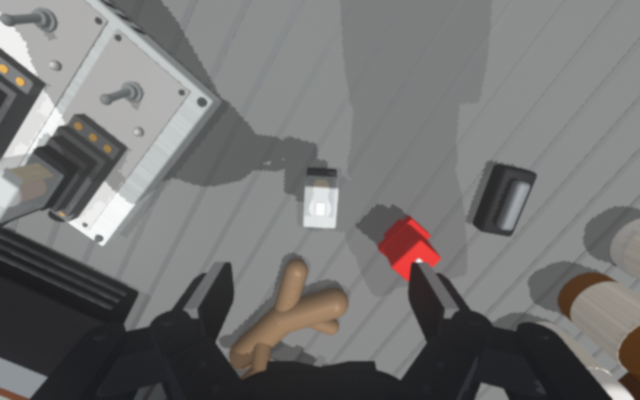

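The image shows the spare relay at (321,200), with its top face about (305–337, 191–228) and its flange at the top (168–178). The red one is at (410,245) and stays clear if the fingers open only to about 50 mm. Next I measure precisely.

Run:
```python
from h import *
c=dict(np.load("w1.npz"));t=dict(np.load("top0.npz"));s=dict(np.load("scene0.npz"))
f=c["frame"];g=f.max(2).astype(int)
for r in(170,174,180,186,190,194,198,205,212,220,224,228,231): print(r,[int(x) for x in g[r,296:346:2]])
m=((g>150)).astype(np.uint8);m[:150]=0;m[250:]=0;m[:,:285]=0;m[:,350:]=0
ct=max(cv2.findContours(m,0,2)[0],key=cv2.contourArea);rc=cv2.minAreaRect(ct);print(rc,cv2.boundingRect(ct))
u,v=rc[0];print("wrist x top",two(c,(u,v),t,(216.6,195.4)),"wrist x scene",two(c,(u,v),s,(406,233)),plane(c,u,v,.074))
B=[plane(c,*p,.074)[:2] for p in cv2.boxPoints(rc)];print(np.round(B,4).tolist())
for i in range(4):
    e=B[(i+1)%4]-B[i];print(np.linalg.norm(e).round(4),np.degrees(np.arctan2(e[1],e[0])).round(1))
```

```text
170 [99, 100, 97, 95, 96, 81, 56, 54, 53, 53, 53, 52, 52, 52, 53, 53, 56, 56, 58, 59, 92, 125, 129, 138, 141]
174 [100, 97, 95, 96, 97, 81, 64, 63, 62, 61, 59, 59, 58, 58, 57, 58, 58, 65, 71, 73, 89, 124, 130, 136, 137]
180 [96, 96, 96, 99, 102, 105, 103, 103, 103, 104, 116, 123, 121, 121, 120, 113, 103, 103, 104, 110, 122, 126, 123, 123, 124]
186 [97, 99, 100, 102, 119, 149, 153, 148, 146, 158, 161, 159, 154, 150, 148, 145, 134, 115, 116, 119, 132, 131, 124, 125, 127]
190 [99, 101, 100, 103, 146, 194, 202, 201, 207, 224, 228, 229, 229, 229, 229, 229, 222, 205, 206, 212, 220, 174, 129, 128, 128]
194 [102, 101, 102, 105, 155, 197, 202, 201, 205, 223, 228, 229, 230, 230, 230, 229, 217, 207, 210, 218, 224, 170, 129, 128, 128]
198 [117, 102, 101, 105, 162, 198, 201, 202, 218, 225, 229, 229, 229, 230, 231, 229, 216, 205, 210, 220, 222, 162, 129, 128, 128]
205 [136, 129, 129, 132, 179, 197, 207, 232, 237, 229, 241, 253, 253, 253, 246, 234, 239, 226, 213, 222, 210, 141, 129, 128, 129]
212 [138, 129, 129, 138, 185, 204, 209, 229, 236, 229, 246, 253, 253, 253, 241, 233, 237, 223, 213, 223, 19
[... 308 characters left out ...]
144, 142, 134, 131, 135, 140, 146, 148, 153, 159, 168, 170, 167, 170, 173, 161, 133, 129, 128, 128, 128]
231 [143, 142, 142, 142, 142, 138, 135, 133, 135, 138, 133, 135, 139, 139, 142, 143, 143, 141, 141, 138, 134, 136, 132, 132, 131]
((320.2509460449219, 206.98443603515625), (34.68232727050781, 41.9805908203125), 3.5763344764709473) (303, 186, 36, 43)
wrist x top (array([0.54817009, 0.32168347, 0.07191538]), np.float64(0.0009015560494304352)) wrist x scene (array([0.54695337, 0.32144762, 0.07684307]), np.float64(0.0005904850771790773)) [0.54786184 0.32167104 0.074     ]
[[0.571, 0.3176], [0.5387, 0.301], [0.5257, 0.3256], [0.5575, 0.3433]]
0.0363 -152.9
0.0278 117.8
0.0364 29.2
0.0291 -62.3
```

The top face measures 36x28 mm at z≈0.072–0.077, centred at (0.548,0.3217) with yaw 28°, so the grasp needs only a small correction.

```bash
python3 -m creep '[50,-0.6,-0.7,35,0,0,3.6, 50,-0.6,-0.7,80,0,0,3.6, 50,-0.6,-0.7,115,0,0,3.6, 50,-0.6,-0.7,135,0,0,3.6, 50,-0.6,-0.7,135,0,0,3.6, 24,-0.6,-0.7,135,0,0,3.6, 24,-0.6,-0.7,135,0,0,3.6, 24,-0.6,-0.7,135,0,0,3.6, 24,-0.6,-0.7,135,0,0,3.6]' 60
```

```text
t: 2.58
position: [0.5488, 0.3219, 0.0368]
eef_rot: [0.001, -0.242, 0.97, 0.0]
contact_force: [-1.5, 0.5, 8.0]
gripper_width: 0.0268
finger_force: 59.1
```

Grasped at 26.8 mm opening. Lifting and carrying above the socket at TCP z≈0.21.

```bash
python3 -m creep '[24,0,0,-55,0,0,0, 24,3,-10,-110,0,0,3, 24,19,-60,-165,0,0,8, 24,38,-116,-173,0,0,14, 24,57,-172,-173,0,0,20, 24,76,-229,-173,0,0,26, 24,95,-287,-173,0,0,32, 24,108,-330,-173,0,0,38, 24,114,-347,-173,0,0,39.2, 24,114,-347,-173,0,0,39.2]' 60
python3 - <<'E'
from h import *
from plant import robot
c,s=wrist(robot);cv2.imwrite("pics/w2.png",c["frame"]);np.savez("w2.npz",**c)
print(s["t"],s["position"],s["eef_rot"],s["gripper_width"],s["finger_force"],s["contact_force"])
for p in([.611,-.038,.064],np.array(s["position"])-[0,0,.037]):print(proj(c,p))
E
```

```text
t: 3.82
position: [0.6107, -0.0388, 0.2088]
eef_rot: [0.0, 0.098, 0.995, 0.0]
contact_force: [-0.1, 1.3, 0.1]
gripper_width: 0.0276
finger_force: 59.4
3.825 [ 0.61065186 -0.03878562  0.20878621] [2.77931074e-04 9.76061140e-02 9.95225084e-01 3.53666882e-05] 0.02758380596256488 59.35248613357544 [-0.13125297  1.28106422  0.07499848]
(np.float64(322.3148913024006), np.float64(189.53389905787654))
(np.float64(321.90084103131676), np.float64(235.6384367167411))
```

View pics/w2.png

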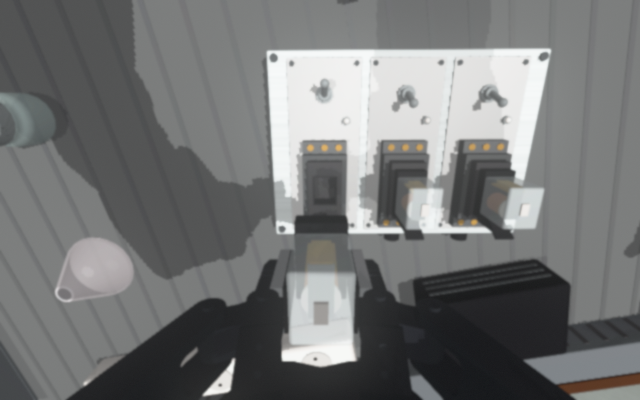

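The image shows the empty socket with its hole around (325,186), toggle A at (323,90) and the held relay's flange at (321,223). The camera axes are parallel to the panel. I'll take a stretched crop for accuracy.

Run:
```python
from h import *
c=dict(np.load("w2.npz"));f=c["frame"][75:240,285:365]
g=cv2.cvtColor(f,cv2.COLOR_BGR2GRAY)
e=np.clip(g.astype(float)*2.2-40,0,255).astype(np.uint8)
e=cv2.resize(e,None,fx=3.6,fy=3.6,interpolation=cv2.INTER_CUBIC)
cv2.imwrite("pics/crop2.png",e)
G=cv2.cvtColor(c["frame"],cv2.COLOR_BGR2GRAY)
for r in(165,180,185,190,195):print(r,G[r,298:352].tolist())
for k in(318,325,331):print(k,G[145:225,k].tolist())
```

```text
165 [165, 164, 162, 155, 139, 123, 115, 106, 97, 94, 96, 98, 98, 98, 98, 98, 98, 98, 98, 98, 99, 98, 98, 98, 98, 98, 98, 98, 98, 99, 98, 98, 97, 98, 98, 99, 98, 98, 98, 98, 98, 97, 97, 99, 103, 106, 109, 115, 144, 186, 209, 215, 216, 218]
180 [182, 165, 161, 155, 141, 121, 106, 95, 89, 88, 91, 92, 92, 90, 85, 81, 82, 83, 84, 85, 87, 90, 91, 91, 89, 86, 85, 86, 85, 82, 75, 70, 69, 68, 68, 68, 67, 69, 73, 79, 82, 85, 87, 91, 98, 103, 105, 117, 152, 191, 209, 213, 214, 213]
185 [167, 161, 159, 155, 144, 126, 112, 102, 92, 88, 89, 91, 91, 89, 83, 81, 79, 82, 83, 85, 88, 90, 90, 90, 87, 85, 84, 83, 83, 83, 80, 74, 69, 67, 68, 66, 66, 68, 73, 79, 82, 84, 86, 91, 97, 101, 104, 119, 155, 191, 208, 211, 212, 211]
190 [188, 165, 159, 155, 145, 126, 110, 97, 90, 87, 88, 89, 90, 88, 84, 80, 78, 79, 82, 82, 84, 88, 90, 91, 90, 90, 90, 89, 89, 85, 79, 73, 72, 72, 71, 70, 68, 67, 70, 77, 81, 83, 85, 90, 96, 99, 104, 121, 159, 192, 207, 210, 211, 211]
195 [169, 159, 158, 156, 146, 127, 111, 102, 92, 86, 86, 88, 89, 88, 83, 77, 76, 78, 80, 81, 82, 84, 86, 87, 88, 88, 88, 89, 88, 88, 84, 76, 71, 71, 7
[... 406 characters left out ...]
 50, 50, 51, 54, 57]
325 [169, 180, 182, 181, 177, 167, 150, 136, 121, 106, 106, 117, 120, 117, 108, 93, 87, 90, 96, 98, 98, 97, 96, 93, 90, 88, 87, 88, 87, 87, 84, 82, 82, 83, 85, 86, 85, 84, 84, 83, 83, 84, 86, 89, 90, 89, 89, 89, 88, 88, 89, 88, 83, 74, 66, 61, 61, 61, 65, 70, 79, 83, 84, 85, 84, 80, 77, 72, 66, 60, 55, 51, 50, 51, 50, 50, 51, 52, 53, 55]
331 [140, 139, 139, 139, 139, 138, 136, 130, 115, 102, 105, 117, 120, 119, 111, 95, 87, 91, 96, 98, 98, 96, 95, 92, 90, 89, 88, 88, 86, 86, 83, 79, 74, 71, 69, 68, 68, 68, 68, 68, 67, 67, 68, 69, 71, 72, 71, 71, 71, 70, 71, 69, 67, 63, 60, 60, 60, 61, 64, 70, 78, 84, 86, 86, 83, 82, 78, 76, 75, 70, 62, 54, 51, 49, 49, 51, 52, 52, 54, 54]
```

View pics/crop2.png

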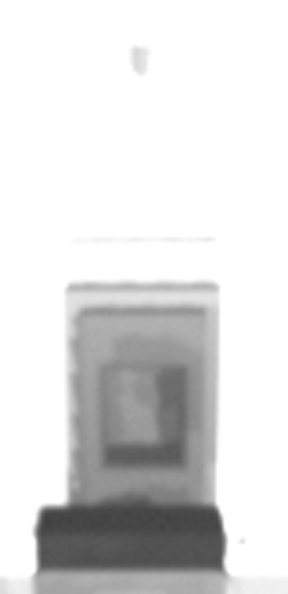

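Run:
```python
from h import *
c=dict(np.load("w2.npz"));t=dict(np.load("top0.npz"))
for z in(.057,.064,.071):
    E=[plane(c,*p,z) for p in((312,190),(336.8,190),(324.4,176),(324.4,205))]
    ctr=np.array([np.mean([E[0],E[1]],0),np.mean([E[2],E[3]],0)])
    d=E[3]-E[2]
    print(z,np.linalg.norm(E[1]-E[0]),np.linalg.norm(d),np.mean(E[2:],0).round(4),"x dir",np.degrees(np.arctan2(d[1],d[0])))
print(two(c,(324.4,190),t,(355,170.7)))
# panel yaw: panel near edge corners & far corners in wrist image, z=.03 holes
for a,b in(((273,57),(543,57)),):
    A,B=plane(c,*a,.03),plane(c,*b,.03);e=A-B;print("panel edge len",np.linalg.norm(e),"yaw",np.degrees(np.arctan2(e[1],e[0]))+90)
G=cv2.cvtColor(c["frame"],cv2.COLOR_BGR2GRAY)
# panel near edge line fit: first bright row per column
P=[]
for u in range(285,540,10):
    col=G[35:70,u].astype(int);dv=np.diff(col);P.append(plane(c,u,35.5+dv.argmax(),.03)[:2])
P=np.array(P);vx,vy,_,_=cv2.fitLine(P.astype(np.float32),cv2.DIST_HUBER,0,1e-4,1e-4).ravel();print("edge yaw",np.degrees(np.arctan2(vy,vx))%180-90)
# flange edges of the held relay
for r in(221,225,229):print(r,G[r,288:302].tolist(),G[r,340:356].tolist())
for k in(305,322,340):print(k,G[208:246,k].tolist())
```

```text
0.057 0.024601237975204457 0.029929401454499745 [ 0.6146 -0.0366  0.057 ] x dir -11.032379251020396
0.064 0.024015163509433994 0.029216394329169088 [ 0.6126 -0.0362  0.064 ] x dir -11.03237925102042
0.071 0.023429089043663556 0.02850338720383853 [ 0.6106 -0.0359  0.071 ] x dir -11.032379251020386
(array([ 0.60324658, -0.03465771,  0.09005119]), np.float64(0.0024760316096154103))
panel edge len 0.2561441439020152 yaw -11.252206559681454
edge yaw -10.982399
221 [182, 179, 177, 172, 162, 146, 113, 78, 55, 50, 49, 50, 51, 50] [51, 51, 51, 52, 51, 52, 70, 128, 190, 220, 224, 223, 223, 223, 225, 226]
225 [241, 241, 240, 235, 222, 193, 139, 83, 59, 57, 58, 58, 57, 57] [56, 56, 57, 55, 56, 57, 61, 86, 127, 153, 145, 127, 120, 141, 181, 212]
229 [240, 241, 240, 239, 234, 216, 154, 88, 61, 57, 58, 56, 57, 58] [55, 56, 56, 57, 56, 56, 66, 107, 170, 217, 229, 231, 231, 231, 232, 234]
305 [92, 96, 92, 86, 82, 80, 75, 64, 54, 51, 50, 51, 50, 51, 52, 55, 57, 58, 57, 58, 57, 56, 56, 57, 62, 77, 90, 95, 96, 96, 94, 94, 94, 94, 95, 94, 95, 94]
322 [85, 84, 81, 77, 72, 66, 60, 55, 52, 51, 50, 50, 51, 50, 52, 53, 56, 56, 56, 56, 55, 54, 55, 56, 63, 77, 92, 97, 97, 96, 97, 101, 108, 113, 116, 117, 117, 117]
340 [86, 87, 88, 87, 86, 86, 79, 67, 57, 51, 52, 50, 52, 51, 52, 53, 55, 56, 56, 57, 56, 55, 56, 57, 63, 78, 92, 97, 96, 96, 96, 96, 97, 96, 96, 96, 96, 97]
```

The hole's y is clear: about 3.6 mm along tool +y. Its x depends on the mouth height, because the view is slanted. I'll shift forward so the camera looks almost straight down into the hole, which also gives a baseline for the height.

```bash
python3 -m creep '[24,-37,3.6,8,0,0,0, 24,-75,3.6,15,0,0,0, 24,-75,3.6,15,0,0,0, 24,-75,3.6,15,0,0,0]' 60
python3 - <<'E'
from h import *
from plant import robot
c,s=wrist(robot);np.savez("w3.npz",**c)
print(s["t"],s["position"],s["eef_rot"],proj(c,[.6126,-.0362,.064]))
f=c["frame"];u,v=map(int,proj(c,[.6126,-.0362,.064]))
G=cv2.cvtColor(f,cv2.COLOR_BGR2GRAY)
e=np.clip(G.astype(float)*2.2-40,0,255).astype(np.uint8)[v-70:v+70,u-60:u+60];print("crop origin",u-60,v-70)
cv2.imwrite("pics/crop3.png",cv2.resize(e,None,fx=4,fy=4,interpolation=cv2.INTER_CUBIC))
E
```

```text
t: 4.38
position: [0.6845, -0.0477, 0.1935]
eef_rot: [-0.0, 0.096, 0.995, 0.0]
contact_force: [-0.4, -0.3, -0.6]
gripper_width: 0.0273
finger_force: 59.3
4.375 [ 0.68451158 -0.0476761   0.19345011] [-1.92118898e-04  9.62754095e-02  9.95354659e-01  3.35102076e-04] (np.float64(318.4368933789322), np.float64(111.5736604151933))
crop origin 258 41
```

View pics/crop3.png

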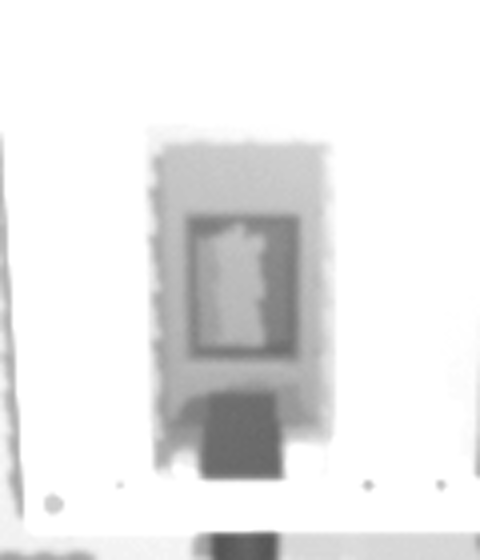

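The crop shows the hole at columns 304.3–333 and rows 94.3–130.5, with the clip below it at about (318,150).

Run:
```python
from h import *
c=dict(np.load("w3.npz"));w=dict(np.load("w2.npz"))
G=cv2.cvtColor(c["frame"],cv2.COLOR_BGR2GRAY)
for z in(.057,.064,.071):
    E=[plane(c,*p,z) for p in((304.25,112.4),(333,112.4),(318.6,94.25),(318.6,130.5))]
    d=E[3]-E[2];print(z,np.linalg.norm(E[1]-E[0]).round(4),np.linalg.norm(d).round(4),np.mean(E[2:],0).round(4),np.degrees(np.arctan2(d[1],d[0])))
print("tri",two(c,(318.6,112.4),w,(324.4,190.5)),two(c,(318.6,94.3),w,(324.4,176)),two(c,(318.6,130.5),w,(324.4,204.8)))
# relay flange near bottom edge and sides in both pictures, tool coords
for cc,name in((c,"w3"),(w,"w2")):
    g=cv2.cvtColor(cc["frame"],cv2.COLOR_BGR2GRAY).astype(int);K=cc["mtx"];T=cc["tool_from_camera"]
    for v in(214,):
        for k in(305,312,322,332,340):
            d=T[:3,:3]@np.array([(k-K[0,2])/K[0,0],-(v-K[1,2])/K[1,1],-1]);
            col=g[205:225,k];r=205.5+np.diff(col).argmin()
            d=T[:3,:3]@np.array([(k-K[0,2])/K[0,0],-(r-K[1,2])/K[1,1],-1]);p=T[:3,3]+d*(.015-T[2,3])/d[2];print(name,k,r,(p*1e3).round(1))
    for r in(222,228):
        row=g[r];l=285.5+np.diff(row[285:305]).argmin();rr=335.5+np.diff(row[335:360]).argmax();print(r,l,rr,(l+rr)/2)
```

```text
0.057 0.025 0.0302 [ 0.6137 -0.0363  0.057 ] -11.219881321751703
0.064 0.0243 0.0295 [ 0.6135 -0.0362  0.064 ] -11.21988132175174
0.071 0.0237 0.0287 [ 0.6133 -0.0362  0.071 ] -11.21988132175171
tri (array([ 0.61339159, -0.03630187,  0.06035742]), np.float64(0.00012723050694319463)) (array([ 0.59903042, -0.03347844,  0.06065068]), np.float64(0.00018033267614041572)) (array([ 0.62840181, -0.03924941,  0.05893273]), np.float64(5.2234140649442236e-05))
w3 305 214.5 [22.6 -9.3 15. ]
w3 312 215.5 [22.  -5.5 15. ]
w3 322 215.5 [22. -0. 15.]
w3 332 214.5 [22.6  5.4 15. ]
w3 340 214.5 [22.6  9.8 15. ]
222 293.5 347.5 320.5
228 293.5 347.5 320.5
w2 305 214.5 [22.6 -9.3 15. ]
w2 312 214.5 [22.6 -5.5 15. ]
w2 322 212.5 [23.7 -0.  15. ]
w2 332 214.5 [22.6  5.4 15. ]
w2 340 214.5 [22.5  9.8 15. ]
222 294.5 347.5 321.0
228 294.5 347.5 321.0
```

Triangulation gives the hole at (0.6134, -0.0363), mouth z≈0.060, yaw -11.2°. The relay sits at about (-0.4, -0.8) mm in the tool, so the correction is x +72.3, y -1.6. I'll go over the hole and then down until the foot is just above the mouth.

```bash
python3 -m creep '[24,36,-1,0,0,0,0, 24,72.3,-1.6,0,0,0,0, 24,72.3,-1.6,0,0,0,0, 24,72.3,-1.6,35,0,0,0, 24,72.3,-1.6,65,0,0,0, 24,72.3,-1.6,74,0,0,0, 24,72.3,-1.6,74,0,0,0, 24,72.3,-1.6,74,0,0,0]' 60
```

```text
t: 5.42
position: [0.6142, -0.0369, 0.1206]
eef_rot: [0.001, 0.097, 0.995, 0.0]
contact_force: [-0.7, 0.5, -1.1]
gripper_width: 0.0272
finger_force: 59.3
```

```bash
python3 -m creep '[24,0,0,0,0,0,0, 24,0,0,0,0,0,0]' 60
python3 - <<'E'
from h import *
from plant import robot
P=[]
for i in range(4):
    c,s=wrist(robot);P.append(s["position"]);print(np.round(s["position"],4),np.round(s["eef_rot"],4),np.round(s["contact_force"],1))
T=c["tool_from_camera"];r=q(s["eef_rot"])
G=cv2.cvtColor(c["frame"],cv2.COLOR_BGR2GRAY);print(proj(c,[.6134,-.0363,.060]))
e=np.clip(G.astype(float)*2.2-40,0,255).astype(np.uint8)[120:260,260:380]
cv2.imwrite("pics/crop4.png",cv2.resize(e,None,fx=4,fy=4,interpolation=cv2.INTER_CUBIC))
E
```

```text
t: 5.68
position: [0.6139, -0.037, 0.1198]
eef_rot: [0.0, 0.097, 0.995, -0.0]
contact_force: [-0.4, 0.4, -1.1]
gripper_width: 0.0276
finger_force: 59.3
[ 0.6139 -0.037   0.1198] [ 3.000e-04  9.740e-02  9.952e-01 -0.000e+00] [-0.4  0.4 -1.1]
[ 0.6138 -0.037   0.1196] [ 2.000e-04  9.740e-02  9.952e-01 -0.000e+00] [ 1.1 -0.4 -0.9]
[ 0.6138 -0.037   0.1196] [ 2.000e-04  9.750e-02  9.952e-01 -0.000e+00] [ 0.3 -0.9 -0.6]
[ 0.6137 -0.037   0.1194] [ 1.000e-04  9.740e-02  9.952e-01 -1.000e-04] [ 0.5 -0.2 -1.5]
(np.float64(322.64676786438486), np.float64(221.8681038430591))
```

View pics/crop4.png

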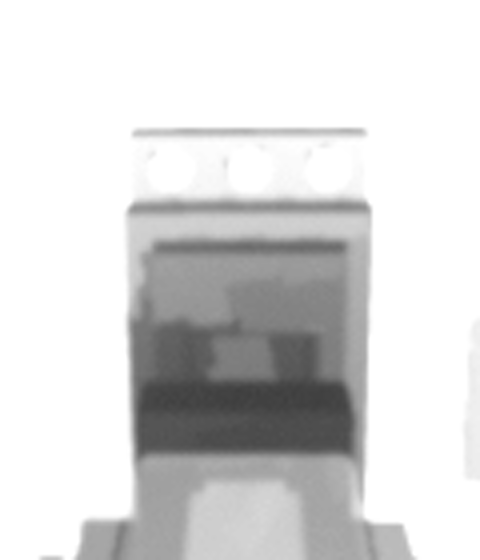

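The view agrees: the relay needs about +1.4 mm in tool y and about +0.9 mm in x. I'll apply that and descend gently.

```bash
python3 -m creep '[24,0.9,1.4,0,0,0,0, 24,0.9,1.4,5,0,0,0, 24,0.9,1.4,10,0,0,0, 24,0.9,1.4,13,0,0,0, 24,0.9,1.4,16,0,0,0, 24,0.9,1.4,18,0,0,0, 24,0.9,1.4,20,0,0,0, 24,0.9,1.4,20,0,0,0]' 60
```

```text
t: 6.88
position: [0.613, -0.0354, 0.0992]
eef_rot: [-0.0, 0.097, 0.995, -0.0]
contact_force: [0.2, 0.9, -0.9]
gripper_width: 0.0274
finger_force: 59.3
```

```bash
python3 -m creep '[24,0,0,1.5,0,0,0, 24,0,0,3,0,0,0, 24,0,0,4.5,0,0,0, 24,0,0,6,0,0,0, 24,0,0,6,0,0,0]' 60
```

```text
t: 7.5
position: [0.6128, -0.0353, 0.0932]
eef_rot: [-0.0, 0.097, 0.995, -0.0]
contact_force: [-2.5, 0.8, 1.9]
gripper_width: 0.0275
finger_force: 59.9
```

```bash
python3 -m creep '[24,0,0,1.5,0,0,0, 24,0,0,3,0,0,0, 24,0,0,4,0,0,0, 24,0,0,4,0,0,0]' 60
```

```text
t: 8.0
position: [0.6127, -0.0354, 0.089]
eef_rot: [-0.0, 0.097, 0.995, -0.0]
contact_force: [-3.8, 0.5, -1.7]
gripper_width: 0.0275
finger_force: 59.4
```

```bash
python3 -m creep '[24,0,0,1,0,0,0, 24,0,0,2,0,0,0, 24,0,0,3,0,0,0, 24,0,0,3,0,0,0]' 60
```

```text
t: 8.5
position: [0.613, -0.0354, 0.0862]
eef_rot: [-0.0, 0.097, 0.995, -0.0]
contact_force: [-3.7, 0.3, -0.0]
gripper_width: 0.0277
finger_force: 59.5
```

```bash
python3 -m creep '[24,0,0,1,0,0,0, 24,0,0,2,0,0,0, 24,0,0,3,0,0,0, 24,0,0,3,0,0,0]' 60
```

```text
t: 9.0
position: [0.6129, -0.0354, 0.0832]
eef_rot: [-0.0, 0.097, 0.995, -0.0]
contact_force: [-4.7, 1.7, 0.2]
gripper_width: 0.0278
finger_force: 59.5
```

```bash
python3 -m creep '[24,0,0,1,0,0,0, 24,0,0,2,0,0,0, 24,0,0,2,0,0,0]' 60
```

```text
t: 9.38
position: [0.613, -0.0354, 0.0812]
eef_rot: [-0.0, 0.097, 0.995, -0.0]
contact_force: [-3.9, 0.6, -0.2]
gripper_width: 0.0275
finger_force: 59.5
```

```bash
python3 -m creep '[24,0,0,1,0,0,0, 24,0,0,2,0,0,0, 24,0,0,2,0,0,0]' 60
```

```text
t: 9.75
position: [0.6133, -0.0355, 0.0792]
eef_rot: [0.0, 0.097, 0.995, -0.0]
contact_force: [-1.0, 1.2, -2.7]
gripper_width: 0.0276
finger_force: 59.3
```

The lateral clip force has dropped, so the clip has probably clicked. From here I go in 0.5 mm steps, feeling for the bottom.

```bash
python3 -m creep '[24,0,0,0.5,0,0,0, 24,0,0,0.5,0,0,0]' 60
```

```text
t: 10.0
position: [0.6133, -0.0355, 0.0788]
eef_rot: [0.0, 0.097, 0.995, -0.0]
contact_force: [-0.2, 0.3, -0.8]
gripper_width: 0.0275
finger_force: 59.3
```

```bash
python3 -m creep '[24,0,0,0.4,0,0,0, 24,0,0,0.4,0,0,0]' 60
```

```text
t: 10.25
position: [0.6131, -0.0355, 0.0784]
eef_rot: [0.0, 0.097, 0.995, -0.0]
contact_force: [0.1, -0.2, -1.2]
gripper_width: 0.0276
finger_force: 59.3
```

```bash
python3 -m creep '[24,0,0,0.4,0,0,0, 24,0,0,0.4,0,0,0]' 60
```

```text
t: 10.5
position: [0.6131, -0.0354, 0.078]
eef_rot: [0.0, 0.097, 0.995, -0.0]
contact_force: [0.6, 0.2, -0.5]
gripper_width: 0.0275
finger_force: 59.3
```

```bash
python3 -m creep '[24,0,0,0.3,0,0,0, 24,0,0,0.3,0,0,0]' 60
```

```text
t: 10.75
position: [0.613, -0.0354, 0.0777]
eef_rot: [-0.0, 0.097, 0.995, -0.0]
contact_force: [0.1, -0.5, 0.1]
gripper_width: 0.0274
finger_force: 59.3
```

```bash
python3 -m creep '[24,0,0,0.3,0,0,0, 24,0,0,0.3,0,0,0]' 60
```

```text
t: 11.0
position: [0.6131, -0.0354, 0.0776]
eef_rot: [0.0, 0.097, 0.995, -0.0]
contact_force: [-2.1, 0.4, 4.4]
gripper_width: 0.0275
finger_force: 60.1
```

```bash
python3 -m creep '[24,0,0,0.3,0,0,0, 24,0,0,0.3,0,0,0]' 60
```

```text
t: 11.25
position: [0.6131, -0.0354, 0.0776]
eef_rot: [0.0, 0.097, 0.995, -0.0]
contact_force: [-3.0, -0.6, 9.4]
gripper_width: 0.0274
finger_force: 60.9
```

Hard bottom at TCP z=0.0776, so the mouth is at 0.0616, matching the 0.060 measured. I'll press once slightly more, then let go and rise.

```bash
python3 -m creep '[24,0,0,0.4,0,0,0, 24,0,0,0.4,0,0,0]' 60
```

```text
t: 11.5
position: [0.6132, -0.0354, 0.0775]
eef_rot: [0.0, 0.097, 0.995, -0.0]
contact_force: [-4.6, 0.1, 16.2]
gripper_width: 0.0273
finger_force: 61.8
```

```bash
python3 -m creep '[24,0,0,-0.6,0,0,0, 50,0,0,-0.6,0,0,0, 50,0,0,-0.6,0,0,0, 50,0,0,-0.6,0,0,0, 50,0,0,-30,0,0,0, 50,0,0,-75,0,0,0, 50,20,0,-115,0,0,0, 50,20,0,-115,0,0,0, 50,20,0,-115,0,0,0]' 60
python3 - <<'E'
from h import *
from plant import robot
c,s=wrist(robot);np.savez("w4.npz",**c);sc=robot.read_camera("scene")
print(s["t"],s["position"],s["eef_rot"],s["contact_force"])
a=c["frame"][20:290,220:520];b=sc["frame"][185:275,240:370]
W=np.zeros((600,800,3),np.uint8);a=cv2.resize(a,None,fx=1.4,fy=1.4,interpolation=cv2.INTER_CUBIC);b=cv2.resize(b,(375,260),interpolation=cv2.INTER_CUBIC)
W[:a.shape[0],:a.shape[1]]=a;W[:260,425:]=b
z=np.clip(c["frame"][120:230,280:360].astype(float)*1.8-30,0,255).astype(np.uint8);z=cv2.resize(z,None,fx=3,fy=3,interpolation=cv2.INTER_CUBIC);W[265:595,450:690]=z
cv2.imwrite("pics/after.png",W)
E
```

```text
t: 12.62
position: [0.5934, -0.0316, 0.1912]
eef_rot: [-0.0, 0.097, 0.995, -0.0]
contact_force: [-0.2, 0.2, 0.3]
gripper_width: 0.0499
finger_force: 0.0
12.625 [ 0.59338428 -0.03160759  0.19121468] [-2.51086551e-04  9.74246624e-02  9.95242864e-01 -1.20992090e-04] [-0.20600763  0.18500671  0.25031936]
```

View pics/after.png

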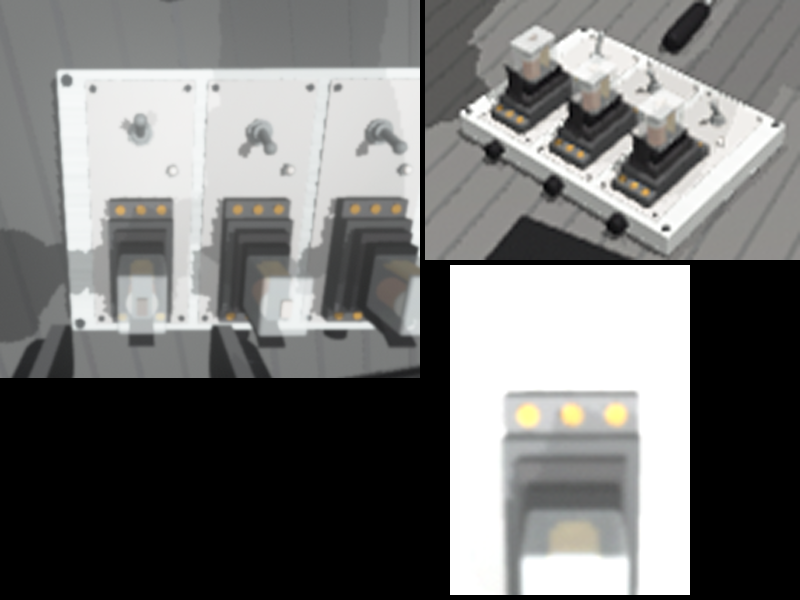

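The relay is seated level with the other two, and toggle A at w4 px (321,111) is upright-foreshortened, i.e. off. Next is a numeric check of the toggle's position.

Run:
```python
from h import *
c=dict(np.load("w4.npz"));G=cv2.cvtColor(c["frame"],cv2.COLOR_BGR2GRAY)
th=np.radians(-11.2);X=np.array([np.cos(th),np.sin(th),0]);piv=np.array([.6134,-.0363,.04])-.09*X
ball=piv-X*.0086+[0,0,.0203];start=piv-X*.036+[0,0,.015]
print("pivot",piv,proj(c,piv),"ball",ball,proj(c,ball))
m=(G<140).astype(np.uint8);m[:95]=0;m[130:]=0;m[:,:300]=0;m[:,340:]=0
print(cv2.boundingRect(m))
for r in range(96,126,2):print(r,G[r,306:336].tolist())
p=np.array([.5934,-.0316,.1912]);T=q([0,.0974,.9952,0]);print("tool shift to start",T.inv().apply(start-p)*1e3)
```

```text
pivot [ 0.52511404 -0.01881891  0.04      ] (np.float64(320.7370915013843), np.float64(114.59508923532316)) ball [ 0.51667782 -0.01714849  0.0603    ] (np.float64(320.7336748955941), np.float64(105.00779131035318))
(316, 109, 7, 9)
96 [237, 238, 238, 238, 238, 238, 238, 238, 239, 238, 238, 238, 239, 239, 239, 239, 239, 239, 239, 239, 239, 239, 239, 239, 239, 239, 239, 240, 240, 240]
98 [237, 237, 238, 238, 238, 238, 238, 238, 238, 238, 238, 239, 238, 238, 238, 238, 239, 239, 239, 237, 235, 234, 235, 238, 239, 239, 239, 239, 240, 240]
100 [237, 238, 238, 238, 238, 238, 238, 238, 238, 237, 234, 228, 223, 222, 223, 224, 228, 233, 234, 230, 226, 225, 227, 231, 234, 235, 238, 239, 240, 240]
102 [237, 237, 237, 236, 237, 237, 238, 238, 236, 226, 203, 179, 172, 174, 177, 179, 184, 197, 212, 220, 223, 223, 224, 225, 225, 229, 235, 239, 240, 240]
104 [237, 235, 226, 218, 222, 231, 235, 236, 230, 203, 173, 169, 176, 183, 186, 187, 182, 177, 185, 208, 221, 223, 224, 224, 225, 228, 234, 239, 240, 240]
106 [230, 222, 209, 189, 183, 190, 207, 224, 221, 190, 164, 165, 175, 184, 189, 190, 183, 175, 
[... 815 characters left out ...]
239, 239, 239, 239]
118 [237, 237, 237, 236, 229, 211, 196, 190, 178, 179, 186, 184, 172, 164, 163, 169, 179, 189, 192, 190, 194, 206, 219, 229, 235, 238, 239, 239, 239, 239]
120 [237, 237, 237, 236, 232, 220, 205, 202, 194, 183, 180, 182, 187, 189, 191, 192, 192, 190, 190, 196, 207, 220, 230, 236, 238, 239, 239, 239, 239, 239]
122 [237, 237, 237, 237, 237, 235, 233, 229, 223, 214, 200, 189, 189, 192, 193, 196, 199, 201, 206, 215, 223, 232, 237, 238, 239, 239, 239, 239, 239, 239]
124 [236, 237, 237, 237, 237, 237, 237, 237, 236, 235, 230, 222, 219, 219, 221, 223, 227, 231, 233, 234, 236, 237, 238, 239, 239, 239, 239, 239, 239, 239]
tool shift to start [105.46824902  -0.68796843 136.2       ]
```

The ball is seen at (320.3,105.5) against a predicted (320.7,105.0), so the model holds. I'll close the fingers and go down behind the bat, on the robot side.

```bash
python3 -m creep '[0,40,-0.3,0,0,0,0, 0,80,-0.6,0,0,0,0, 0,105.5,-0.7,0,0,0,0, 0,105.5,-0.7,0,0,0,0, 0,105.5,-0.7,45,0,0,0, 0,105.5,-0.7,90,0,0,0, 0,105.5,-0.7,125,0,0,0, 0,105.5,-0.7,136,0,0,0, 0,105.5,-0.7,136,0,0,0]' 40
```

```text
t: 13.85
position: [0.49, -0.0118, 0.0556]
eef_rot: [-0.0, 0.097, 0.995, -0.0]
contact_force: [0.4, -0.4, 0.3]
gripper_width: 0.0003
finger_force: 0.0
```

```bash
python3 -m creep '[0,-4,0,0,0,0,0, 0,-8,0,0,0,0,0, 0,-12,0,0,0,0,0, 0,-16,0,0,0,0,0, 0,-20,0,0,0,0,0, 0,-22,0,0,0,0,0, 0,-22,0,0,0,0,0]' 40
```

```text
t: 14.72
position: [0.5116, -0.0161, 0.0557]
eef_rot: [0.0, 0.097, 0.995, -0.0]
contact_force: [-0.5, 0.0, 0.5]
gripper_width: -0.0001
finger_force: 0.3
```

```bash
python3 -m creep '[0,-2,0,0,0,0,0, 0,-4,0,0,0,0,0, 0,-5,0,0,0,0,0, 0,-5,0,0,0,0,0]' 40
```

```text
t: 15.22
position: [0.5164, -0.017, 0.0557]
eef_rot: [0.0, 0.097, 0.995, -0.0]
contact_force: [-1.5, -0.5, 0.6]
gripper_width: 0.0001
finger_force: 0.5
```

```bash
python3 -m creep '[0,-1,0,0,0,0,0, 0,-1.5,0,0,0,0,0, 0,-1.5,0,0,0,0,0]' 40
```

```text
t: 15.6
position: [0.5178, -0.0173, 0.0557]
eef_rot: [-0.0, 0.097, 0.995, -0.0]
contact_force: [-1.7, 1.5, 1.2]
gripper_width: -0.0002
finger_force: 0.9
```

```bash
python3 -m creep '[0,-0.8,0,0,0,0,0, 0,-1.2,0,0,0,0,0, 0,-1.2,0,0,0,0,0]' 40
```

```text
t: 15.98
position: [0.5189, -0.0175, 0.0556]
eef_rot: [-0.0, 0.097, 0.995, -0.0]
contact_force: [-1.8, 0.5, -1.8]
gripper_width: 0.0
finger_force: 1.1
```

```bash
python3 -m creep '[0,-0.6,0,0,0,0,0, 0,-0.6,0,0,0,0,0]' 40
```

```text
t: 16.23
position: [0.5195, -0.0176, 0.0556]
eef_rot: [-0.0, 0.097, 0.995, -0.0]
contact_force: [-2.0, 0.1, -1.7]
gripper_width: 0.0001
finger_force: 1.3
```

```bash
python3 -m creep '[0,-0.5,0,0,0,0,0, 0,-0.5,0,0,0,0,0]' 40
```

```text
t: 16.48
position: [0.5196, -0.0177, 0.0556]
eef_rot: [-0.0, 0.097, 0.995, -0.0]
contact_force: [-5.2, 0.8, -1.7]
gripper_width: -0.0001
finger_force: 2.5
```

The stop is reached: force is rising with no further travel. One last nudge, then back off, lift and check.

```bash
python3 -m creep '[0,-0.5,0,0,0,0,0, 0,-0.5,0,0,0,0,0]' 40
```

```text
t: 16.73
position: [0.5198, -0.0177, 0.0556]
eef_rot: [-0.001, 0.097, 0.995, -0.0]
contact_force: [-6.3, 2.0, -0.3]
gripper_width: -0.0003
finger_force: 3.6
```

```bash
python3 -m creep '[0,12,0,0,0,0,0, 0,25,0,0,0,0,0, 0,25,0,-45,0,0,0, 0,25,0,-95,0,0,0, 0,0,0,-135,0,0,0, 0,-40,0,-150,0,0,0, 0,-75,0,-150,0,0,0, 0,-75,0,-150,0,0,0, 0,-75,0,-150,0,0,0]' 40
python3 - <<'E'
from h import *
from plant import robot
c,s=wrist(robot);sc=robot.read_camera("scene")
print(s["t"],s["position"],s["contact_force"])
th=np.radians(-11.2);X=np.array([np.cos(th),np.sin(th),0]);piv=np.array([.6134,-.0363,.04])-.09*X
print("on ball",proj(c,piv+X*.0086+[0,0,.0203]),"off",proj(c,piv-X*.0086+[0,0,.0203]))
a=cv2.resize(c["frame"],(512,320));b=cv2.resize(sc["frame"],(448,280));u,v=map(int,proj(c,piv))
W=np.zeros((600,800,3),np.uint8);W[:320,:512]=a;W[320:,:448]=b;print(u,v)
v=max(v,35);W[:280,520:800]=cv2.resize(c["frame"][v-35:v+35,u-35:u+35],(280,280),interpolation=cv2.INTER_CUBIC)
W[300:600,450:800]=cv2.resize(sc["frame"][180:280,245:362],(350,300),interpolation=cv2.INTER_CUBIC)
cv2.imwrite("pics/final.png",W)
E
```

```text
t: 17.85
position: [0.5938, -0.0323, 0.2057]
eef_rot: [0.0, 0.097, 0.995, -0.0]
contact_force: [0.1, 0.1, 1.3]
gripper_width: -0.0001
finger_force: 0.0
17.85 [ 0.59377389 -0.03226603  0.20568868] [0.06658423 0.11166288 1.28477543]
on ball (np.float64(321.340409224647), np.float64(124.055701135225)) off (np.float64(321.34472142428353), np.float64(104.12692081879777))
321 113
```

View pics/final.png

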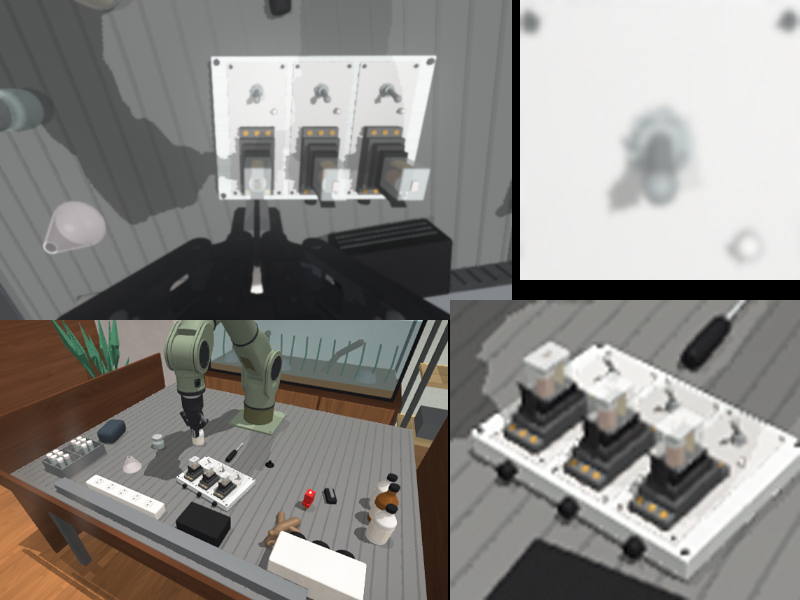

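The ball of toggle A is at row 125.5, with 124 predicted for on and 104 for off. The relay is seated with its clip like the other two, and nothing else has moved. Handing in.

```bash
python3 -c "
from plant import robot
print(robot.job_done())"
```

```text
the job is handed in; nothing more can be done
None
```

The relay is home on the socket's bottom (about 16 N press), with the clip judged clicked from its force dropping away and the final view, toggle A is fully on, the two other switches look unchanged, and I handed the job in at about 18 s.

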